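Load the depth probe into the gauge stand

TASK

Get the depth gauge ready over the limestone slab: push back the thumb lever of the red dust cap on the stand's upper bushing so that the cap stands upright or beyond, then take the spring-tipped probe with the red knob out of the wooden rack and thread it down through the upper and then the lower bushing. Press it on gently until the slab has pushed its spring nib about half-way in (6 of its 12 mm), and finish still holding the probe there by its knob, so that a colleague can tighten the lock screw. Leave the slab where it lies, the blue-knobbed scriber in the rack and the other things on the table alone.

Things in the scene. Friction and masses are not known exactly. Their poses are not given: they have to be found in the camera images.
- stand: Fixed gauge stand: grey base plate 196 x 172 x 10 mm, steel post (25 mm wide, 128 mm high) 96 mm along the stand's +x from the bore axis, two arms, each with a brass guide bushing (28 mm outside). Origin: on the bore axis at table height; x along the arms from bore to post, z up. Position and yaw (0.4 rad either way) vary; at yaw 0 the post is on the side away from the robot.
- upper_mouth (a point): Centre of the top face of the upper bushing, which spans 98 to 118 mm above the table. Both bores are upright on one axis, 13 mm wide, each with a mouth countersunk to 22 mm at the top, 5 mm deep.
- lower_mouth (a point): Centre of the top face of the lower bushing, which spans 56 to 74 mm above the table. The knurled lock screw on its -y side needs no action.
- dust_cap (a joint): Hinge angle of the red dust cap, a 27 mm disc that covers the upper bore: 0 shut (starts at 0 to 0.15), 1.57 upright, 2.0 at its stop. The hinge lies along the stand's y, 17.5 mm along its +x from the bore axis, 121.5 mm above the table. Light friction (about 0.3 N at the lever's end); the cap stays where it is left.
- cap_lever (a point): Point on the cap's red thumb lever, 20 mm out from the hinge. The lever, 12 mm wide and 30 mm long, sits on the hinge pin beside the cap, 32 mm to the stand's +y, with 12 mm free between it and the cap; shut, it rises nearly upright (20 degrees towards the bore) to 150 mm above the table. A fingertip reaching down to 126 mm and pushing it along the stand's +x until 25 mm past the hinge opens the cap.
- carving_slab: Pale limestone slab with a rosette, 150 x 117 mm, lying loose (0.3 kg) on the stand's base under the bushings; its face is 16 mm above the table (10 mm base and 6 mm slab). Origin: centre of its underside.
- rack: Fixed wooden rack, 150 mm long (its y), 60 mm wide, top 146 mm above the table, three upright holes (14.5 mm) at its y = -50, 0 and +50 mm. Two rods hang in the end holes by the brass collars under their knobs; which is in which varies. Origin: centre of its underside. Across the row (its x) both sides of a knob are free for fingers. Yaw varies by 0.35 rad either way.
- probe: Loose steel rod with red knob, 0.08 kg, 176 mm long. Origin: end of its nib when out; z up the rod. Nib 6 mm thick, round-ended, 0 to 16 mm; shaft 10 mm thick, 16 (bevelled to 7.4 mm) to 130 mm; brass collar 22 mm wide, 130 to 134 mm; knob 16 mm wide, 134 to 176 mm. In the rack the origin is 16 mm above the table; lifting it 135 mm clears the rack.
- probe_knob (a point): Middle of the red knob, 156 mm up from the probe's origin: the place to grip (fingertips that reach 19 mm lower stay clear of the collar). It is 172 mm above the table in the rack, also 172 mm when the nib just touches the slab in the stand, and 166 mm when the slab has pushed the nib 6 mm in.
- nib (a joint): How far the probe's spring nib is pushed in, in m: 0 fully out, 0.012 at its stop. Spring 300 N/m with 0.9 N preload: 2.7 N at 6 mm and 4.5 N at 12 mm. The probe's own weight does not push it in, so it must be pressed.
- scriber: Loose steel scriber rod with a blue knob and a sharp fixed point, otherwise the size of the probe, in the other end hole of the rack. Not needed.
- mug: Blue and white mug with a red lining, 83 mm wide, 95 mm tall, behind the stand. Not needed.
- white_tub: Small empty white tub, 54 mm wide, 37 mm tall, near the front edge between rack and stand. Not needed.
- strip_stack: Stack of thin white and grey edging strips lying flat, 126 x 21 x 13 mm, at the right. Not needed.
Not all that is in view belongs to the job. There is more than one size of the probe; the job needs the smaller.

How it is judged:
By the outcome, as a careful person would: the job done as asked, in the order asked, and still so for the second after the job is handed in, while the arm keeps its last pose, push and grip.
It also fails if it takes over 64 s, if anything falls off the work surface, if the arm or the gripper's body presses on something with over 40 N, if the wrist force passes 120 N, or if a joint passes its speed limit or range.

ROBOT

A 6-joint arm with a two-finger parallel gripper is mounted at the origin on a cart in front of the work surface, level with it; the furniture and walls round the work are solid. World frame = base frame: x ahead of the robot, y to its left, z up, the work surface at z = 0. Lengths are in m, angles in degrees, forces in N, time in s.
With the tool pointing down it reaches from about 0.4 to 0.825 m from the base axis. Payload 7 kg.
Tool frame: the origin (TCP) lies on the centre line of the jaws, within the pads' length; the fingertips stand 14 mm ahead of it and the grasp point (between the pads) lies 5 mm behind it; z points along the fingers, y is the line along which they close (so a half turn about z gives the same grasp; the last joint's range is limited). The gripper opens to 88 mm and grips with 3 to 60 N. Pads are 19 mm wide; open, the fingers measure 130 mm over their backs; the gripper's body (78 mm by 193 mm) begins 47 mm behind the grasp point.
Start: joints at [16.507, 20.546, 0.682, 0, -70.136, -16.507], TCP at [0.675, -0, 0.241] pointing down, gripper open.
Joint ranges: [-176.03, 176.03], [-82.01, 121.73], [-58.28, 71.71], [-173.87, 95.51], [-174.79, -0.11], [-173.66, 173.66]. Speed limits (degrees/s): [136.94, 136.94, 172.46, 180, 180, 180].

INTERFACE

Orientations are given as [roll, pitch, yaw] about the fixed x, y, z axes, in that order (R = Rz(yaw) Ry(pitch) Rx(roll)).
In Python, from plant import r gives the robot as it stands.
- The arm moves only by the tool send_rows, never from a script. Its argument "steps" is a list of rows, each an object with "dp": the shift along the tool's x, y, z in mm, a list of three; "roll": the turn about the tool's z in rad; "jaw": the opening in per cent of the stroke, from 0 (shut) to 100 (fully open). In form: [{"dp": [tx, ty, tz], "roll": roll, "jaw": jaw}, ...]. A call has 1 to 5 rows; each row is the pose to reach, as a shift and turn from the pose commanded when the call began, along the tool's axes at that moment; what a row does not reach only later rows make up. A row lasts 1/8 s, in which the tool goes at most 62.5 mm and 10.7 degrees, less where a joint would pass 70% of its speed; a pose out of reach is approached as far as the arm can. A call with a gripper value outside its range is refused whole. The fingers move at their own pace and stop on an object; "newtons" is the grip in N (left out, the last holds). Time passes only in rows, so rows that repeat a pose let the fingers close. It gives the time, the measured TCP pose, the force, the opening and the grip force at its end, in the units of the state.
- r.get_state(): the state, without advancing time (a new reading comes with each control period).
- r.capture(name): name is "scene" or "side" or "wrist"; returns a dict with "image" (420x560x3 uint8, blue, green, red), "K" (3x3 intrinsics, pixels), "dist" ([k1, k2, p1, p2, k3] as OpenCV has them; the pictures are not rectified), "rvec" (rotation vector, rad) and "tvec" (3), from world to camera coordinates, as OpenCV has them. Camera axes: x right, y down, z forward; pixel columns grow to the right and rows downward; lengths in m; the calibration is good to about 2 mm. A picture is of the moment at which its call begins. There is no depth.
- r.close_job(): hands the job in; it is judged then, once.
The state is a dict: "time_s": time; "joints": joint angles; "qd": joint speeds; "joint_torque": joint torques, N m; "tcp_pos": TCP position; "eef_rot": TCP orientation; "contact_force": force on the tool from outside, world axes, zero at the start; "moment": the same for the moment, N m; "gripper_width": finger opening in m; "gripper_force": force on a finger pad.
Only numpy, scipy, OpenCV 4.12 (cv2) and the standard library are available. Lean on these libraries where they do the work, as an engineer would, in place of code of your own. Each camera call takes 0.05 s, during which the arm holds its last target. There are 200 camera calls.

## Working session

There is one attempt and no reset: what is moved stays moved. The work goes in short steps, Python scripts to look and compute and a tool call to move; the robot and the scene stay as the last step left them, time stands still between calls to the robot, and variables do not carry over. Pictures are saved under pics/ and viewed, at most 10 in all, crops included, and the job is handed in when it is done.

Besides the shell and the picture viewer there is one more tool, called after ">>>" as name(argument=value, ...), one argument or row to a line, values as JSON. send_rows: Moves the arm, as the interface text tells. Its arguments: {"type":"object","properties":{"steps":{"type":"array","items":{"type":"object","properties":{"dp":{"type":"array","items":{"type":"number"}},"roll":{"type":"number"},"jaw":{"type":"number"}}}},"newtons":{"type":"number"}},"required":["steps"]}

```bash
ls; mkdir -p pics; cat > h.py <<'E'
import numpy as np, cv2
from plant import r
def cap(n,f=None):
    c=r.capture(n)
    if f: cv2.imwrite('pics/'+f,c['image'])
    return c
def ray(c,uv):
    K=np.array(c['K']);d=np.array(c['dist'],float)
    p=cv2.undistortPoints(np.array([[uv]],float),K,d)[0,0]
    R=cv2.Rodrigues(np.array(c['rvec'],float))[0];t=np.array(c['tvec'],float).ravel()
    v=R.T@np.array([p[0],p[1],1]);return -R.T@t,v/np.linalg.norm(v)
def plane(c,uv,z):
    o,v=ray(c,uv);return o+v*(z-o[2])/v[2]
def tri(l):
    A=np.zeros((3,3));b=np.zeros(3)
    for c,uv in l:
        o,v=ray(c,uv);P=np.eye(3)-np.outer(v,v);A+=P;b+=P@o
    x=np.linalg.solve(A,b)
    e=[np.linalg.norm((np.eye(3)-np.outer(ray(c,u)[1],ray(c,u)[1]))@(x-ray(c,u)[0])) for c,u in l]
    return x,e
def proj(c,X):
    return cv2.projectPoints(np.array(X,float).reshape(-1,1,3),np.array(c['rvec'],float),np.array(c['tvec'],float),np.array(c['K']),np.array(c['dist'],float))[0].reshape(-1,2)
def blobs(c,col,amin=25):
    h=cv2.cvtColor(c['image'],cv2.COLOR_BGR2HSV);H,S,V=[h[...,i].astype(int) for i in range(3)]
    m=((H<8)|(H>172))&(S>130)&(V>60) if col=='red' else (abs(H-112)<14)&(S>110)&(V>50) if col=='blue' else (abs(H-22)<8)&(S>90)&(V>80)
    n,L,st,ce=cv2.connectedComponentsWithStats(m.astype(np.uint8))
    return [(ce[i].round(1).tolist(),st[i].tolist()) for i in range(1,n) if st[i][4]>=amin],L
E
python3 - <<'E'
from h import *
for n in ['scene','side','wrist']:
    c=cap(n,n+'0.png')
    print(n,ray(c,(280,210)))
    for k in ['red','blue']:
        print(k,*blobs(c,k)[0],sep='\n ')
print(r.get_state())
E
```

```text
pics
scene (array([-0.13962622,  0.95078588,  0.74126835]), array([ 0.50941649, -0.74190096, -0.43597914]))
red
 ([285.1, 33.3], [280, 25, 12, 18, 171])
 ([267.6, 36.2], [264, 30, 8, 12, 85])
 ([150.2, 134.7], [140, 131, 22, 9, 150])
 ([305.7, 150.6], [300, 148, 12, 7, 26])
 ([371.9, 184.0], [362, 180, 20, 9, 73])
 ([278.5, 190.3], [274, 182, 12, 19, 55])
 ([327.5, 191.4], [323, 190, 10, 4, 30])
 ([226.2, 201.1], [215, 197, 23, 9, 163])
 ([179.7, 226.5], [175, 213, 11, 28, 259])
 ([248.3, 257.6], [245, 248, 8, 20, 141])
blue
 ([181.8, 134.5], [177, 131, 11, 8, 76])
 ([62.0, 150.1], [4, 140, 115, 21, 801])
 ([132.3, 159.9], [122, 157, 20, 7, 56])
 ([68.8, 192.7], [13, 166, 129, 47, 909])
 ([279.0, 240.0], [277, 232, 5, 17, 85])
side (array([1.70992044, 0.2227733 , 0.63712473]), array([-0.87319944, -0.25481409, -0.41544257]))
red
 ([416.1, 187.6], [411, 176, 11, 24, 199])
 ([397.6, 185.3], [395, 178, 6, 15, 67])
 ([237.1, 188.7], [236, 184, 4, 11, 35])
 ([121.1, 212.8], [110, 208, 23, 11, 147])
 ([254.8, 244.0], [241, 238, 29, 13, 306])
 ([147.8, 253.9], [121, 247, 53, 15, 384])
 ([4.4
[... 609 characters left out ...]
'time_s': 0.15, 'joints': array([ 1.65073625e+01,  2.05813819e+01,  6.47154680e-01, -1.46789066e-02,
       -7.01358994e+01, -1.65077076e+01]), 'qd': array([-0.09819301,  0.01934437,  0.22588669,  0.12163347, -0.03272703,
       -0.07176676]), 'joint_torque': array([ 1.39394037e-04, -5.83274567e+01,  2.93289685e+01,  7.00122759e+00,
        8.75052094e-03, -9.76538854e-05]), 'tcp_pos': array([ 6.74657807e-01, -1.66726778e-05,  2.39854918e-01]), 'eef_rot': array([ 1.79928842e+02, -6.69561616e-03, -9.00053370e+01]), 'contact_force': array([ 0.57807137,  0.00656227, -0.42466713]), 'moment': array([-0.00229501, -0.01659357, -0.03178335]), 'gripper_force': 0.0, 'gripper_width': 0.087733029257756}
```

```bash
python3 - <<'E'
import cv2,numpy as np
a=cv2.imread('pics/scene0.png');b=cv2.imread('pics/side0.png')
a=a[:,:400];b=b[:,160:560]
cv2.imwrite('pics/both0.png',np.hstack([a,b]))
E
```

```text
(no output)
```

View pics/both0.png

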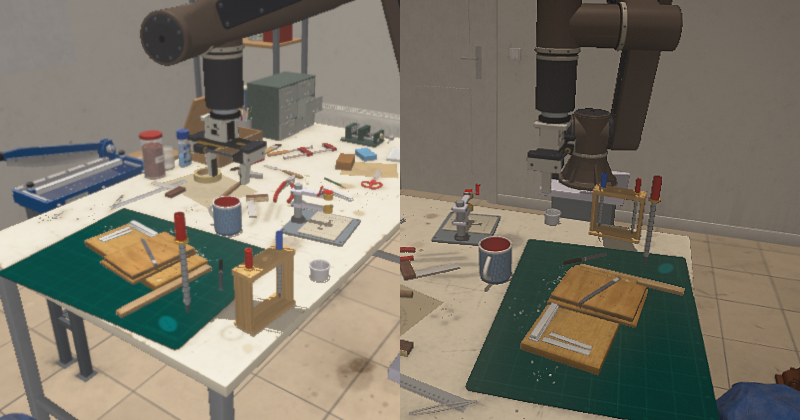

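View pics/wrist0.png

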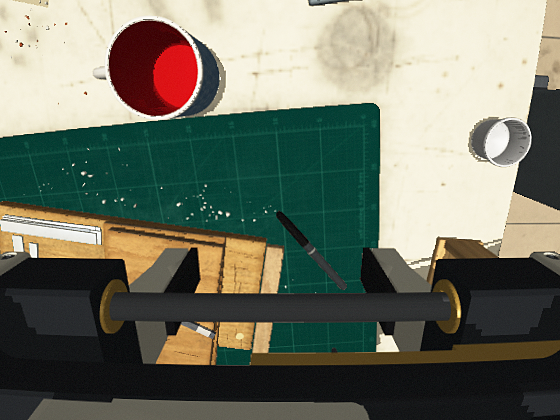

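Scene and side views: candidates for the red-knobbed probe are the tall rod standing on the mat (scene 180,226 / side 416,187) and the small rod in the rack (scene 248,257 / side 397,185). The blue scriber is at scene (279,240) / side (363,180). I choose the small rod in the rack. The stand is at scene (300,200) / side (465-160…,200). The wrist view shows the mug at (160,65) and the tub at (500,140), with neither stand nor rack in view.

```bash
python3 - <<'E'
from h import *
s=cap('scene');d=cap('side')
for n,a,b in [('probe',(248.3,257.6),(397.6,185.3)),('big',(179.7,226.5),(416.1,187.6)),('scriber',(279,240),(363.5,179.6)),('lever?',(278.5,190.3),(237.1,188.7))]:
    print(n,tri([(s,a),(d,b)]))
A=cv2.resize(s['image'][165:255,255:375],(480,360),interpolation=cv2.INTER_CUBIC)
B=cv2.resize(d['image'][170:250,180:260],(320,320),interpolation=cv2.INTER_CUBIC)
C=cv2.resize(s['image'][225:345,220:340],(320,280),interpolation=cv2.INTER_CUBIC)
D=cv2.resize(d['image'][165:265,345:445],(280,280),interpolation=cv2.INTER_CUBIC)
o=np.zeros((600,800,3),np.uint8);o[:320,:426]=cv2.resize(A,(426,320));o[:320,430:750]=B;o[320:600,:320]=C;o[320:600,330:610]=D
cv2.imwrite('pics/crop1.png',o)
E
```

```text
probe (array([0.453199  , 0.20591017, 0.17029426]), [np.float64(0.0008585249898014295), np.float64(0.0008585249898014431)])
big (array([0.59668073, 0.25424251, 0.22303857]), [np.float64(0.0001951898238754509), np.float64(0.00019518982387542602)])
scriber (array([0.4427357 , 0.10707285, 0.17069959]), [np.float64(7.387406185828551e-05), np.float64(7.38740618583874e-05)])
lever? (array([ 0.64336136, -0.20023886,  0.15378417]), [np.float64(0.02411083179758551), np.float64(0.024110831797585525)])
```

View pics/crop1.png

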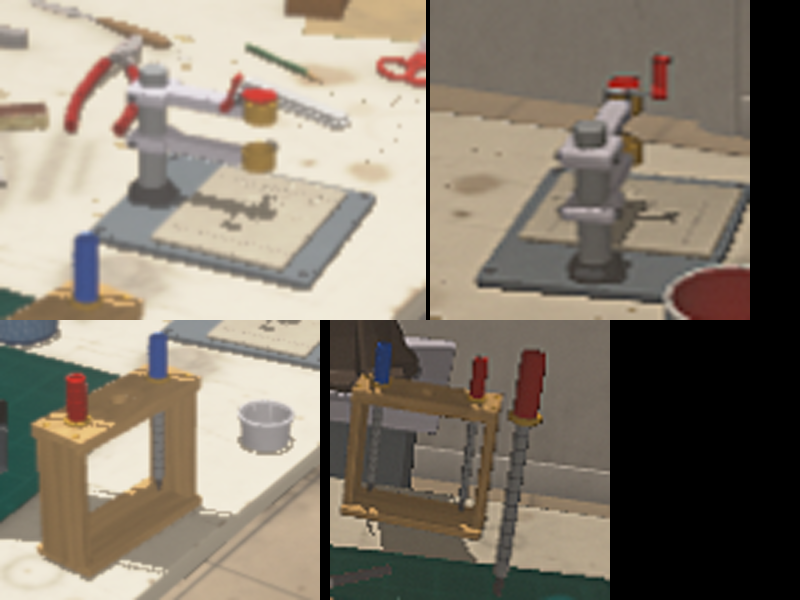

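The crop confirms it: the small red-knobbed rod hangs in the rack's near-left hole and the tall one stands on the mat. The stand shows its red cap shut (scene ~329,192; side ~228,191) and the lever at scene ~320,191 / side 237,189.

```bash
python3 - <<'E'
from h import *
s=cap('scene');d=cap('side')
for n,a,b in [('cap',(328.8,192.3),(228.2,190.8)),('levtop',(321.8,186.1),(237.5,184.5)),('levbot',(318.9,195.4),(236.8,194.2)),('posttop',(297.8,184.7),(220,202))]:
    print(n,tri([(s,a),(d,b)]))
for p in [(360.6,220.4),(341.8,244.9),(282.3,230.5)]: print(plane(s,p,.01))
for p in [(192,241),(258,246),(211,213),(267,216)]: print('side',plane(d,p,.01))
E
```

```text
cap (array([ 0.53699146, -0.28456714,  0.11862675]), [np.float64(0.000182102644110358), np.float64(0.00018210264411042034)])
levtop (array([ 0.54298717, -0.25193269,  0.14695644]), [np.float64(0.0016186054921503987), np.float64(0.0016186054921504681)])
levbot (array([ 0.55056628, -0.25123807,  0.11758244]), [np.float64(0.0004347246164600884), np.float64(0.0004347246164601544)])
posttop (array([ 0.63403794, -0.26916265,  0.12433821]), [np.float64(0.0008190945564468691), np.float64(0.0008190945564468573)])
[ 0.4710263  -0.37077119  0.01      ]
[ 0.44640143 -0.20594307  0.01      ]
[ 0.63119861 -0.18336547  0.01      ]
side [ 0.68204618 -0.34041137  0.01      ]
side [ 0.64779642 -0.15001677  0.01      ]
side [ 0.48865807 -0.36904169  0.01      ]
side [ 0.45040344 -0.18822647  0.01      ]
```

>>> send_rows(
  steps=[
    {"dp": [48,39,0],"roll": -0.04,"jaw": 0},
    {"dp": [95,78,0],"roll": -0.08,"jaw": 0},
    {"dp": [143,116,0],"roll": -0.12,"jaw": 0},
    {"dp": [190,155,0],"roll": -0.15,"jaw": 0},
    {"dp": [190,155,0],"roll": -0.15,"jaw": 0},
  ],
)

```text
time_s: 0.98
tcp_pos: [0.5175, -0.1925, 0.2412]
eef_rot: [-180.0, -0.0, -81.6]
contact_force: [0.8, -0.2, 0.4]
gripper_width: 0.0431
gripper_force: 0.0
```

```bash
python3 - <<'E'
from h import *
c=cap('wrist','w1.png')
print(r.get_state()['tcp_pos'],r.get_state()['eef_rot'],r.get_state()['gripper_width'])
print(*blobs(c,'red')[0],sep='\n')
print(proj(c,[[.537,-.2846,.118],[.5496,-.2504,.1215]]))
E
```

```text
[ 0.51896142 -0.19136535  0.24120956] [-1.79936111e+02 -1.02211911e-02 -8.15643580e+01] 0.039321630126576496
([266.4, 88.5], [248, 71, 37, 36, 1028])
([249.9, 132.8], [241, 124, 19, 20, 304])
([22.1, 234.4], [0, 206, 47, 60, 1812])
[[271.86035696  88.82845237]
 [249.94017155 131.15787699]]
```

View pics/w1.png

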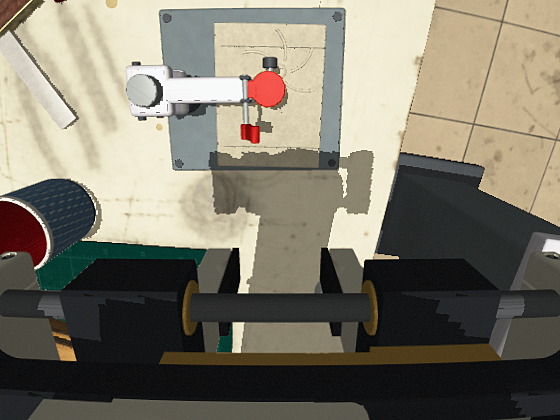

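The wrist view shows the stand squarely: cap disc at (267,88), lever at (250,133), post at (143,90), and base-plate corner holes at (167,17), (338,17), (334,163) and (178,164). Nothing is in the way.

```bash
python3 - <<'E'
from h import *
c=cap('wrist')
for z in (.120,.124): print(z,plane(c,(266.5,88.5),z))
P=[plane(c,p,.01)[:2] for p in [(167,17),(338,17),(334,163),(178,164)]]
P=np.array(P);print(P)
for a,b in ((1,0),(2,3)):
    v=P[b]-P[a];print(np.degrees(np.arctan2(v[1],v[0])),np.linalg.norm(v))
for a,b in ((1,2),(0,3)):
    v=P[b]-P[a];print(np.degrees(np.arctan2(v[1],v[0]))-90,np.linalg.norm(v))
v=plane(c,(143,88.5),.128)-plane(c,(266.5,88.5),.122);print('post',v,np.degrees(np.arctan2(v[1],v[0])))
print('lever mid',plane(c,(250,132.8),.138))
E
```

```text
0.12 [ 0.54265385 -0.28310014  0.12      ]
0.124 [ 0.54247552 -0.28297129  0.124     ]
[[ 0.66014754 -0.34335186]
 [ 0.48407326 -0.36829244]
 [ 0.4591941  -0.21699193]
 [ 0.63835443 -0.18947487]]
8.06219865773282 0.1778318971918788
8.731772215443728 0.18126116615460308
9.337890504417544 0.15333236701696165
8.061009632331618 0.1554125802726894
post [0.09194682 0.0128797  0.006     ] 7.973979781350814
lever mid [ 0.54971859 -0.24971955  0.138     ]
```

>>> send_rows(
  steps=[
    {"dp": [31,12,0],"roll": 0,"jaw": 0},
    {"dp": [62,23,0],"roll": 0,"jaw": 0},
    {"dp": [62,23,40],"roll": 0,"jaw": 0},
    {"dp": [62,23,75],"roll": 0,"jaw": 0},
    {"dp": [62,23,75],"roll": 0,"jaw": 0},
  ],
)

```text
time_s: 1.7
tcp_pos: [0.5056, -0.2536, 0.1629]
eef_rot: [179.7, 0.1, -81.4]
contact_force: [-0.1, -0.1, 0.3]
gripper_width: 0.0008
gripper_force: 0.0
```

```bash
python3 - <<'E'
from h import *
c=cap('wrist','w2.png')
st=r.get_state();print(st['tcp_pos'],st['eef_rot'],st['gripper_width'])
print(*blobs(c,'red')[0],sep='\n')
x=c['image'];x=x[60:420]
cv2.imwrite('pics/w2c.png',x)
E
```

```text
[ 0.5069009  -0.25414311  0.16499864] [ 1.79861719e+02  1.82481850e-02 -8.13314292e+01] 0.00033188277157538163
([29.4, 13.5], [19, 0, 22, 29, 436])
([226.7, 188.4], [202, 167, 49, 44, 1648])
([204.3, 244.4], [195, 229, 20, 31, 405])
```

View pics/w2.png

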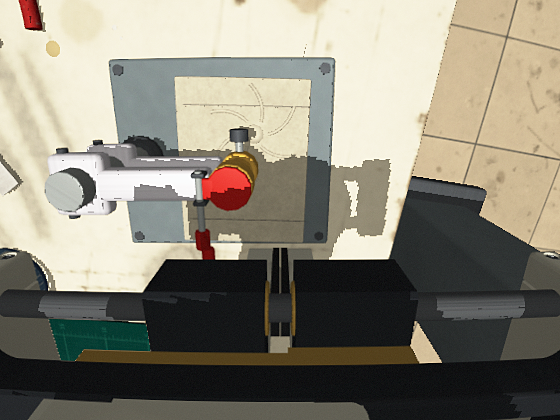

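The finger blades are thin (about 11 mm as a pair, near 280,270) and level with the lever at (204,244). Clear of the cap at (227,188). I go down and push.

>>> send_rows(
  steps=[
    {"dp": [0,0,26],"roll": 0,"jaw": 0},
    {"dp": [0,0,26],"roll": 0,"jaw": 0},
    {"dp": [0,-12,26],"roll": 0,"jaw": 0},
    {"dp": [0,-22,26],"roll": 0,"jaw": 0},
    {"dp": [0,-32,26],"roll": 0,"jaw": 0},
  ],
)

```text
time_s: 2.38
tcp_pos: [0.5394, -0.2499, 0.1404]
eef_rot: [-179.9, -0.0, -81.4]
contact_force: [-2.7, -0.6, 0.8]
gripper_width: 0.0006
gripper_force: 1.0
```

>>> send_rows(
  steps=[
    {"dp": [0,-7,0],"roll": 0,"jaw": 0},
    {"dp": [0,-14,0],"roll": 0,"jaw": 0},
    {"dp": [0,-21,0],"roll": 0,"jaw": 0},
    {"dp": [0,-28,0],"roll": 0,"jaw": 0},
    {"dp": [0,-34,0],"roll": 0,"jaw": 0},
  ],
)

```text
time_s: 3.0
tcp_pos: [0.5726, -0.2447, 0.1395]
eef_rot: [-180.0, -0.0, -81.4]
contact_force: [0.7, -0.4, 0.3]
gripper_width: 0.0003
gripper_force: 0.0
```

```bash
python3 - <<'E'
from h import *
c=cap('wrist','w3.png');d=cap('side');s=cap('scene')
st=r.get_state();print(st['tcp_pos'],st['contact_force'])
o=np.zeros((420,800,3),np.uint8);o[:,:400]=c['image'][:,80:480];o[:200,400:600]=cv2.resize(d['image'][165:245,180:260],(200,200));o[200:420,400:700]=cv2.resize(s['image'][165:253,255:375],(300,220))
cv2.imwrite('pics/w3c.png',o)
E
```

```text
[ 0.5721822  -0.24469712  0.13922037] [-0.90655324  0.23206184  0.08060496]
```

View pics/w3c.png

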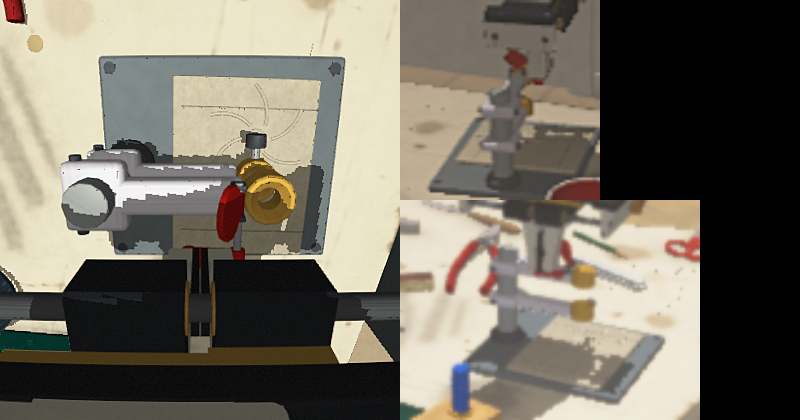

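The cap now stands open past upright, with its disc edge-on at crop (230,212), and the brass mouth with the bore is free at crop (270,197). A few mm more push, then up and measure the bore.

>>> send_rows(
  steps=[
    {"dp": [0,-5,0],"roll": 0,"jaw": 0},
    {"dp": [0,-5,0],"roll": 0,"jaw": 0},
    {"dp": [0,0,-40],"roll": 0,"jaw": 30},
    {"dp": [0,20,-90],"roll": 0,"jaw": 60},
    {"dp": [0,20,-90],"roll": 0,"jaw": 60},
  ],
)

```text
time_s: 3.78
tcp_pos: [0.5532, -0.2487, 0.2345]
eef_rot: [-179.6, -0.2, -81.4]
contact_force: [0.8, 0.7, -0.4]
gripper_width: 0.0251
gripper_force: 0.0
```

```bash
python3 - <<'E'
from h import *
c=cap('wrist','w4.png');s=cap('scene');d=cap('side')
print(r.get_state()['tcp_pos'])
o=np.zeros((600,800,3),np.uint8)
def put(im,u0,v0,w,h,k,x,y):
    t=cv2.resize(im[v0:v0+h,u0:u0+w],None,fx=k,fy=k,interpolation=cv2.INTER_CUBIC);o[y:y+h*k,x:x+w*k]=t
p=proj(c,[[.54,-.2838,.118]])[0];print(p)
u,v=(p-50).astype(int);v=max(v,0);print(u,v)
put(c['image'],u,v,100,100,5,0,0)
put(s['image'],300,170,60,60,5,500,0);put(d['image'],195,165,60,60,5,500,300)
cv2.imwrite('pics/w4c.png',o)
E
```

```text
[ 0.55164351 -0.24771199  0.2292306 ]
[303.11779581 168.92048018]
253 118
```

View pics/w4c.png

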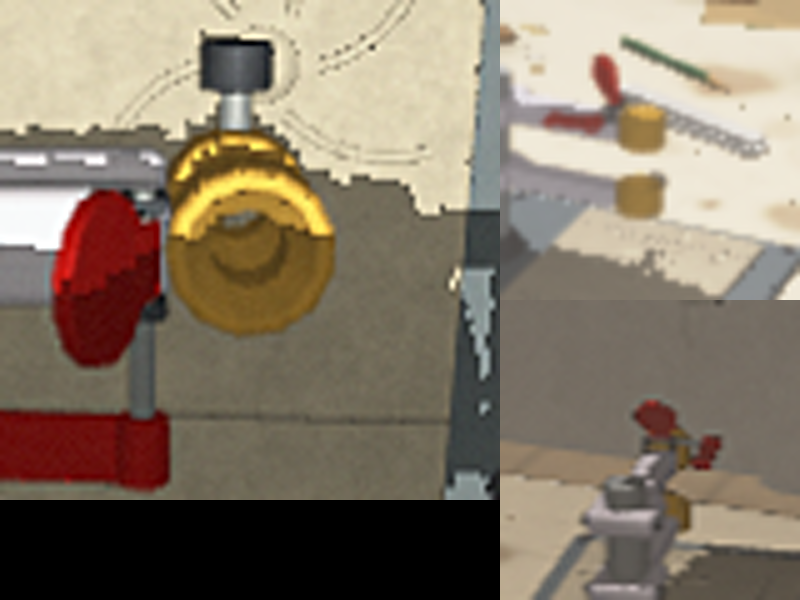

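The cap lies well back beyond upright. The upper mouth's rim circle is centred at wrist pixel (303,168), which gives a bore at (0.540, -0.284). Now to the rack.

>>> send_rows(
  steps=[
    {"dp": [-40,2,-30],"roll": 0.05,"jaw": 100},
    {"dp": [-98,6,-50],"roll": 0.1,"jaw": 100},
    {"dp": [-156,10,-50],"roll": 0.15,"jaw": 100},
    {"dp": [-214,14,-50],"roll": 0.2,"jaw": 100},
    {"dp": [-272,18,-50],"roll": 0.25,"jaw": 100},
  ],
)

```text
time_s: 4.55
tcp_pos: [0.4926, 0.02, 0.2784]
eef_rot: [179.9, -0.0, -95.8]
contact_force: [0.8, 0.1, 0.2]
gripper_width: 0.0853
gripper_force: 0.0
```

```bash
cat >> h.py <<'E'
def delta(T,yaw=None):
    "dp (mm) and roll (rad) to TCP target T, tool pointing down"
    s=r.get_state();th=np.radians(s['eef_rot'][2]);d=np.array(T)-s['tcp_pos']
    c,n=np.cos(th),np.sin(th)
    out=[1e3*(d[0]*c+d[1]*n),1e3*(d[0]*n-d[1]*c),-1e3*d[2]]
    ro=0 if yaw is None else -((np.radians(yaw)-th+np.pi)%(2*np.pi)-np.pi)
    print('tcp',s['tcp_pos'].round(4),'rot',s['eef_rot'].round(2),'dp',np.round(out,1),'roll',round(ro,3))
E
python3 -c "
from h import *
delta([.453,.206,.28],-96)"
```

```text
tcp [0.4926 0.02   0.2784] rot [ 1.799e+02 -4.000e-02 -9.583e+01] dp [-181.    58.3   -1.6] roll 0.003
```

>>> send_rows(
  steps=[
    {"dp": [-50,16,0],"roll": 0,"jaw": 100},
    {"dp": [-100,32,0],"roll": 0,"jaw": 100},
    {"dp": [-150,48,0],"roll": 0,"jaw": 100},
    {"dp": [-179,58,0],"roll": 0,"jaw": 100},
    {"dp": [-179,58,0],"roll": 0,"jaw": 100},
  ],
)

```text
time_s: 5.18
tcp_pos: [0.4529, 0.204, 0.2781]
eef_rot: [179.9, -0.1, -95.6]
contact_force: [0.5, -1.0, 0.2]
gripper_width: 0.0875
gripper_force: 0.0
```

```bash
python3 - <<'E'
from h import *
c=cap('wrist','w5.png')
print(*blobs(c,'red')[0],*blobs(c,'blue')[0],sep='\n')
print(proj(c,[[.4532,.2059,.192],[.4532,.2059,.15],[.4427,.107,.192]]))
delta([.4532,.2059,.167],-96)
E
```

```text
([280.2, 215.0], [270, 198, 21, 34, 583])
([357.6, 349.4], [318, 346, 63, 6, 212])
([238.7, 360.7], [227, 357, 23, 8, 164])
([278.8, 82.7], [268, 71, 23, 25, 457])
([199.0, 340.9], [159, 322, 87, 43, 1835])
[[279.34643838 222.296231  ]
 [279.30688953 205.41580804]
 [280.56101804  81.43219976]]
tcp [0.4531 0.203  0.2782] rot [ 1.799e+02 -1.100e-01 -9.561e+01] dp [ -2.9   0.2 111.2] roll 0.007
```

View pics/w5.png

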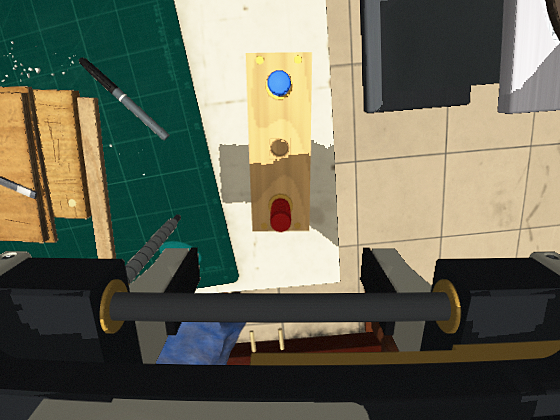

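The red knob is centred between the open fingers at (280,215), the blue scriber is at (279,83), and both sides are free. Descend and grip.

>>> send_rows(
  steps=[
    {"dp": [-3,0,40],"roll": 0.01,"jaw": 80},
    {"dp": [-3,0,80],"roll": 0.01,"jaw": 60},
    {"dp": [-3,0,105],"roll": 0.01,"jaw": 50},
    {"dp": [-3,0,111],"roll": 0.01,"jaw": 50},
    {"dp": [-3,0,111],"roll": 0.01,"jaw": 50},
  ],
)

```text
time_s: 5.85
tcp_pos: [0.4543, 0.2048, 0.1687]
eef_rot: [180.0, -0.0, -96.3]
contact_force: [0.4, 0.7, 0.3]
gripper_width: 0.0458
gripper_force: 0.0
```

>>> send_rows(
  steps=[
    {"dp": [0,0,0],"roll": 0,"jaw": 10},
    {"dp": [0,0,0],"roll": 0,"jaw": 0},
    {"dp": [0,0,0],"roll": 0,"jaw": 0},
    {"dp": [0,0,0],"roll": 0,"jaw": 0},
    {"dp": [0,0,0],"roll": 0,"jaw": 0},
  ],
  newtons=30,
)

```text
time_s: 6.48
tcp_pos: [0.4541, 0.2054, 0.169]
eef_rot: [-180.0, 0.0, -96.3]
contact_force: [-2.3, -0.0, 4.2]
gripper_width: 0.0155
gripper_force: 30.0
```

>>> send_rows(
  steps=[
    {"dp": [0,0,-20],"roll": 0,"jaw": 0},
    {"dp": [0,0,-55],"roll": 0,"jaw": 0},
    {"dp": [0,0,-100],"roll": 0,"jaw": 0},
    {"dp": [0,0,-150],"roll": 0,"jaw": 0},
    {"dp": [0,0,-190],"roll": 0,"jaw": 0},
  ],
)

```text
time_s: 7.1
tcp_pos: [0.454, 0.2052, 0.3604]
eef_rot: [-180.0, 0.0, -96.3]
contact_force: [0.4, 1.0, -2.2]
gripper_width: 0.0155
gripper_force: 30.0
```

```bash
python3 -c "
from h import *
delta([.54,-.284,.357],-171.6);print(r.get_state()['joints'],r.get_state()['gripper_width'])
c=cap('side');d=cap('scene')
for x in (c,d):print([b for b in blobs(x,'red')[0] ][:6])"
```

```text
tcp [0.454  0.2052 0.3604] rot [-1.7996e+02  4.0000e-02 -9.6300e+01] dp [ 476.8 -139.2    3.4] roll 1.314
[ 4.69712114e+01  1.99010912e-01 -9.22942868e+00  4.65761555e-03
 -8.05131293e+01 -5.32705730e+01] 0.01548186095026903
[([416.1, 187.4], [411, 176, 11, 24, 198]), ([225.7, 188.1], [222, 185, 8, 7, 41]), ([235.8, 194.9], [233, 192, 6, 7, 26]), ([121.1, 212.8], [110, 208, 23, 11, 149]), ([254.9, 244.0], [241, 238, 29, 13, 306]), ([147.8, 253.9], [121, 247, 53, 15, 388])]
[([269.5, 32.0], [268, 23, 4, 19, 76]), ([284.9, 31.4], [280, 22, 12, 20, 209]), ([150.2, 134.7], [140, 131, 22, 9, 149]), ([305.4, 150.6], [299, 148, 13, 7, 27]), ([241.9, 169.5], [240, 159, 7, 22, 84]), ([320.8, 185.0], [319, 181, 5, 10, 28])]
```

>>> send_rows(
  steps=[
    {"dp": [30,-9,0],"roll": 0.06,"jaw": 0},
    {"dp": [75,-22,0],"roll": 0.18,"jaw": 0},
    {"dp": [123,-36,0],"roll": 0.32,"jaw": 0},
    {"dp": [172,-50,0],"roll": 0.46,"jaw": 0},
    {"dp": [220,-64,0],"roll": 0.6,"jaw": 0},
  ],
)

```text
time_s: 7.82
tcp_pos: [0.4932, -0.022, 0.3578]
eef_rot: [180.0, -0.0, -130.9]
contact_force: [0.4, 0.1, -1.7]
gripper_width: 0.0152
gripper_force: 30.0
```

```bash
python3 -c "
from h import *
delta([.54,-.284,.34],-171.6)"
```

```text
tcp [ 0.4932 -0.022   0.3578] rot [ 1.7997e+02 -2.0000e-02 -1.3093e+02] dp [ 167.3 -207.    17.8] roll 0.71
```

>>> send_rows(
  steps=[
    {"dp": [30,-38,0],"roll": 0.14,"jaw": 0},
    {"dp": [68,-85,0],"roll": 0.28,"jaw": 0},
    {"dp": [106,-131,5],"roll": 0.42,"jaw": 0},
    {"dp": [142,-176,10],"roll": 0.57,"jaw": 0},
    {"dp": [167,-207,18],"roll": 0.71,"jaw": 0},
  ],
)

```text
time_s: 8.45
tcp_pos: [0.5415, -0.2844, 0.3391]
eef_rot: [180.0, -0.1, -171.7]
contact_force: [0.3, 0.9, -0.5]
gripper_width: 0.0156
gripper_force: 30.0
```

>>> send_rows(
  steps=[
    {"dp": [0,0,0],"roll": 0,"jaw": 0},
    {"dp": [0,0,0],"roll": 0,"jaw": 0},
  ],
)

```text
time_s: 8.7
tcp_pos: [0.5413, -0.282, 0.3396]
eef_rot: [180.0, -0.1, -171.3]
contact_force: [-0.4, 0.3, -1.1]
gripper_width: 0.0152
gripper_force: 30.0
```

```bash
python3 - <<'E'
from h import *
c=cap('wrist','w6.png');s=cap('scene','s6.png');d=cap('side','d6.png')
delta([.54,-.284,.30],-171.6);st=r.get_state()
t=st['tcp_pos'];t[2]-=.153
pts=np.array([[.54,-.284,.118],t,t+[0,0,.016],t+[0,0,.1]])
for n,x in zip('wsd',(c,s,d)):print(n,proj(x,pts).round(1).tolist())
o=np.zeros((600,800,3),np.uint8)
def put(im,u0,v0,w,h,k,x,y):
    t=cv2.resize(im[v0:v0+h,u0:u0+w],None,fx=k,fy=k,interpolation=cv2.INTER_CUBIC);o[y:y+t.shape[0],x:x+t.shape[1]]=t
put(c['image'],180,100,200,250,2,0,0)
put(s['image'],290,130,75,75,4,400,0)
put(d['image'],190,120,75,75,4,400,300)
cv2.imwrite('pics/c6.png',o)
E
```

```text
tcp [ 0.5417 -0.2811  0.3409] rot [-1.8000e+02  4.0000e-02 -1.7126e+02] dp [ 2.1 -2.6 40.9] roll 0.006
w [[278.9, 177.0], [281.6, 195.5], [281.7, 200.4], [282.5, 237.6]]
s [[327.8, 192.4], [327.6, 170.1], [327.8, 164.8], [328.9, 136.3]]
d [[228.0, 191.3], [228.0, 169.8], [227.9, 164.7], [227.1, 137.0]]
```

View pics/c6.png

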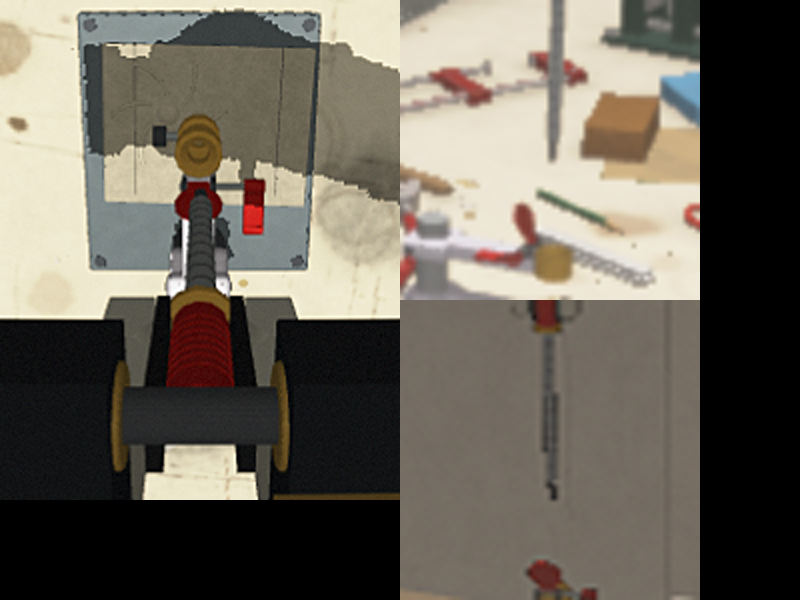

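The picture shows the probe hanging straight (scene and side agree with the predicted axis), the nib at wrist (281,197), the upper mouth centred near (279.5,176), and the cap laid back clear of the path. About 2 mm correction, then go down to the mouth.

>>> send_rows(
  steps=[
    {"dp": [2,-2,0],"roll": 0,"jaw": 0},
    {"dp": [2,-2,25],"roll": 0,"jaw": 0},
    {"dp": [2,-2,52],"roll": 0,"jaw": 0},
    {"dp": [2,-2,52],"roll": 0,"jaw": 0},
    {"dp": [2,-2,52],"roll": 0,"jaw": 0},
  ],
)

```text
time_s: 9.48
tcp_pos: [0.5404, -0.2844, 0.29]
eef_rot: [-179.9, 0.1, -171.3]
contact_force: [-0.4, 0.5, -0.9]
gripper_width: 0.0155
gripper_force: 30.0
```

```bash
python3 - <<'E'
from h import *
c=cap('wrist');s=cap('scene');d=cap('side')
delta([.54,-.2835,.288],-171.6);st=r.get_state();print(st['contact_force'])
t=st['tcp_pos'].copy();t[2]-=.153
for n,x in zip('wsd',(c,s,d)):print(n,proj(x,[[.54,-.2835,.118],t]).round(1).tolist())
o=np.zeros((600,800,3),np.uint8)
def put(im,u0,v0,w,h,k,x,y):
    t=cv2.resize(im[v0:v0+h,u0:u0+w],None,fx=k,fy=k,interpolation=cv2.INTER_CUBIC);o[y:y+t.shape[0],x:x+t.shape[1]]=t
put(c['image'],230,150,100,120,5,0,0)
put(s['image'],300,160,60,60,5,500,0)
put(d['image'],200,160,60,60,5,500,300)
cv2.imwrite('pics/c7.png',o)
E
```

```text
tcp [ 0.5404 -0.2844  0.29  ] rot [-1.7994e+02  1.1000e-01 -1.7135e+02] dp [0.3 1.  2. ] roll 0.004
[ 0.02915995  0.18189608 -1.05200254]
w [[281.9, 188.8], [281.0, 194.3]]
s [[327.7, 192.4], [327.9, 186.3]]
d [[228.1, 191.3], [227.6, 185.5]]
```

View pics/c7.png

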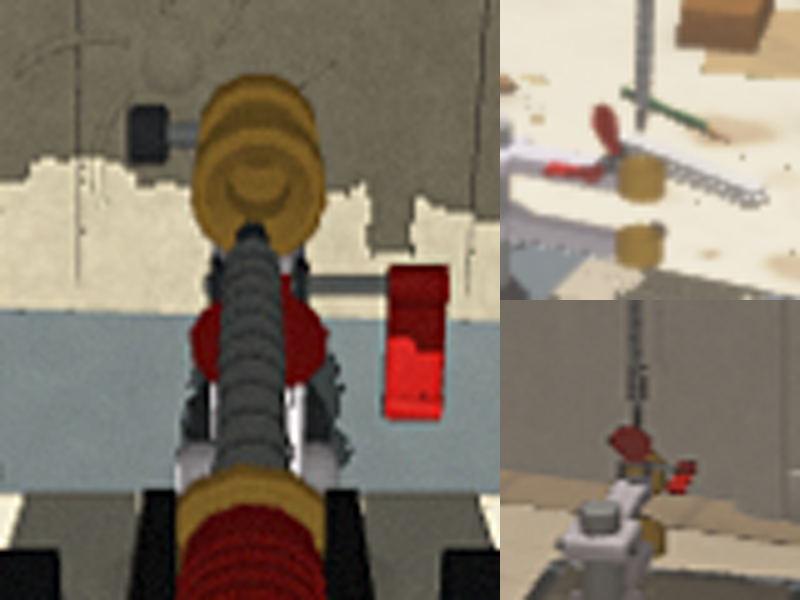

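The nib hangs just above the mouth (wrist 280,195; mouth centre 282,188), off by about 1.5 mm, well within the countersink. Small correction, then thread the upper bushing.

>>> send_rows(
  steps=[
    {"dp": [1,1.5,0],"roll": 0,"jaw": 0},
    {"dp": [1,1.5,10],"roll": 0,"jaw": 0},
    {"dp": [1,1.5,20],"roll": 0,"jaw": 0},
    {"dp": [1,1.5,30],"roll": 0,"jaw": 0},
    {"dp": [1,1.5,38],"roll": 0,"jaw": 0},
  ],
)

```text
time_s: 10.25
tcp_pos: [0.5384, -0.2829, 0.2494]
eef_rot: [180.0, -0.1, -171.4]
contact_force: [0.6, 0.7, -0.4]
gripper_width: 0.0154
gripper_force: 30.0
```

>>> send_rows(
  steps=[
    {"dp": [0,0,6],"roll": 0,"jaw": 0},
    {"dp": [0,0,12],"roll": 0,"jaw": 0},
    {"dp": [0,0,18],"roll": 0,"jaw": 0},
  ],
)

```text
time_s: 10.62
tcp_pos: [0.5388, -0.283, 0.2323]
eef_rot: [-180.0, 0.0, -171.4]
contact_force: [0.1, -0.3, -0.5]
gripper_width: 0.0152
gripper_force: 30.0
```

>>> send_rows(
  steps=[
    {"dp": [0,0,6],"roll": 0,"jaw": 0},
    {"dp": [0,0,12],"roll": 0,"jaw": 0},
    {"dp": [0,0,18],"roll": 0,"jaw": 0},
    {"dp": [0,0,24],"roll": 0,"jaw": 0},
    {"dp": [0,0,30],"roll": 0,"jaw": 0},
  ],
)

```text
time_s: 11.25
tcp_pos: [0.5387, -0.283, 0.2022]
eef_rot: [180.0, 0.0, -171.4]
contact_force: [-0.1, -0.1, -1.2]
gripper_width: 0.0151
gripper_force: 30.0
```

>>> send_rows(
  steps=[
    {"dp": [0,0,6],"roll": 0,"jaw": 0},
    {"dp": [0,0,12],"roll": 0,"jaw": 0},
    {"dp": [0,0,18],"roll": 0,"jaw": 0},
    {"dp": [0,0,24],"roll": 0,"jaw": 0},
    {"dp": [0,0,24],"roll": 0,"jaw": 0},
  ],
)

```text
time_s: 11.88
tcp_pos: [0.5384, -0.2829, 0.1779]
eef_rot: [180.0, -0.1, -171.4]
contact_force: [-0.2, -0.5, -0.2]
gripper_width: 0.0153
gripper_force: 30.0
```

>>> send_rows(
  steps=[
    {"dp": [0,0,4],"roll": 0,"jaw": 0},
    {"dp": [0,0,7],"roll": 0,"jaw": 0},
    {"dp": [0,0,7],"roll": 0,"jaw": 0},
    {"dp": [0,0,7],"roll": 0,"jaw": 0},
  ],
)

```text
time_s: 12.38
tcp_pos: [0.5388, -0.283, 0.1717]
eef_rot: [-180.0, 0.0, -171.4]
contact_force: [-0.1, 0.8, -1.2]
gripper_width: 0.0156
gripper_force: 30.0
```

```bash
cat > st.py <<'E'
from h import *
S=[]
for i in range(6):
    cap('side');s=r.get_state();S.append(np.r_[s['tcp_pos']*1e3,s['contact_force']])
print(np.mean(S,0).round(2),np.std(S,0).round(2),s['gripper_width'],s['time_s'])
E
python3 st.py
```

```text
[ 5.3876e+02 -2.8298e+02  1.7169e+02  9.0000e-02  1.3000e-01 -1.0000e+00] [0.03 0.02 0.03 0.66 0.54 0.51] 0.015566241042290697 12.675
```

>>> send_rows(
  steps=[
    {"dp": [0,0,2],"roll": 0,"jaw": 0},
    {"dp": [0,0,4],"roll": 0,"jaw": 0},
    {"dp": [0,0,4],"roll": 0,"jaw": 0},
    {"dp": [0,0,4],"roll": 0,"jaw": 0},
  ],
)

```text
time_s: 13.18
tcp_pos: [0.5388, -0.283, 0.1677]
eef_rot: [-180.0, 0.0, -171.4]
contact_force: [-0.5, 0.5, 1.0]
gripper_width: 0.0154
gripper_force: 30.0
```

```bash
python3 st.py
```

```text
[ 5.3874e+02 -2.8299e+02  1.6767e+02 -1.8000e-01 -1.0000e-02  3.5000e-01] [0.02 0.   0.02 0.56 0.23 0.4 ] 0.015255904909245189 13.475
```

>>> send_rows(
  steps=[
    {"dp": [0,0,1.5],"roll": 0,"jaw": 0},
    {"dp": [0,0,3],"roll": 0,"jaw": 0},
    {"dp": [0,0,4.6],"roll": 0,"jaw": 0},
    {"dp": [0,0,4.6],"roll": 0,"jaw": 0},
  ],
)

```text
time_s: 13.98
tcp_pos: [0.5387, -0.283, 0.1629]
eef_rot: [-180.0, -0.0, -171.4]
contact_force: [0.5, -1.3, 1.7]
gripper_width: 0.015
gripper_force: 30.0
```

```bash
sed -i 's/range(6)/range(12)/' st.py; cat >> st.py <<'E'
for n in ('side','scene'): print(n,[b[0] for b in blobs(cap(n),'red',15)[0]])
c=cap('scene');print(proj(c,[[.5388,-.283,.166],[.5388,-.283,.187],[.5388,-.283,.147]]))
E
python3 st.py
```

```text
[ 5.3874e+02 -2.8299e+02  1.6302e+02  2.6000e-01  2.8000e-01  1.7900e+00] [0.02 0.01 0.03 0.59 0.43 0.77] 0.01532182029678669 14.575
side [[226.7, 181.3], [416.1, 187.5], [235.7, 195.4], [121.1, 212.8], [254.8, 244.0], [147.8, 253.9], [4.4, 253.5], [25.6, 295.0], [41.9, 334.5]]
scene [[267.4, 29.1], [283.0, 25.4], [150.1, 134.7], [303.8, 149.7], [371.7, 184.0], [278.5, 190.3], [320.9, 185.3], [290.0, 198.0], [226.2, 201.1], [179.7, 225.9]]
[[328.55120976 177.24633805]
 [328.8204566  170.39728479]
 [328.311133   183.37234732]]
```

Upward force rose by 2.8 N over the free reading and the tool is 6 mm below the first-contact height, so the nib is about half-way in. The cap and lever blobs have not moved.

```bash
python3 -c "
from plant import r
print(r.close_job())"
```

```text
the job is handed in; nothing more can be done
None
```

The job is handed in at about 15 s on the robot's clock: the dust cap is pushed back past upright, the red-knobbed probe is threaded through both bushings, and its nib is pressed in about 6 mm (spring push about 2.8 N, read from tool height and wrist force, not from a close view), with the gripper still holding it by the knob.

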